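Seat the mounted cast in the corner stop

ROBOT

A 6-joint arm with a two-finger parallel gripper is mounted at the origin on the work surface. World frame = base frame: x ahead of the robot, y to its left, z up, the work surface at z = 0. Lengths are in m, angles in degrees, forces in N, time in s.
With the tool pointing down it reaches from about 0.3 to 0.75 m from the base axis. Payload 8.5 kg.
Tool frame: the origin (TCP) lies on the centre line of the jaws, within the pads' length; the fingertips stand 14 mm ahead of it and the grasp point (between the pads) lies 5 mm behind it; z points along the fingers, x is the direction in which the jaws open and shut, and the axes are right-handed (so a half turn about z gives the same grasp; the last joint's range is limited). The gripper opens to 85 mm and grips with 20 to 120 N. Pads are 22 mm wide; open, the fingers measure 114 mm over their backs; the gripper's body (76 mm by 85 mm) begins 54 mm behind the grasp point. The pads swing forward as they close: fully open they stand 13 mm farther back than shut.
Start: joints at [-82.867, 21.807, 74.336, -0, 83.858, -12.336], TCP at [0.183, -0.519, 0.245] pointing down, gripper open.
Joint ranges: [-178.18, 178.18], [-50.72, 133.34], [12.68, 142.11], [-81.47, 261.47], [9.98, 163.14], [-165.26, 165.26]. Speed limits (degrees/s): [136.94, 136.94, 180, 180, 180, 180].

INTERFACE

Orientations are given as a 3x3 rotation matrix whose columns are the frame's x, y, z axes.
In Python, from rig import * gives the robot as it stands.
- The arm moves only by the shell command python3 -m crank 'ROWS' [FORCE]. ROWS is JSON, one flat list of numbers, 7 for each row, row after row: the turn, a rotation vector about the world's x, y, z in rad, then the shift along the world's x, y, z in m, then the opening in per cent of the stroke, from 0 (shut) to 100 (fully open). A call has 1 to 20 rows; each row shifts and turns the commanded pose from where the row before left it; what a row does not reach is not made up. A row lasts 1/10 s, in which the tool goes at most 50 mm and 8.59 degrees, less where a joint would pass 70% of its speed; a pose out of reach is approached as far as the arm can. A call is refused whole if a number of a shift passes 0.05 or a number of a turn 0.15, either way. A call with a gripper value outside its range is refused whole. The fingers move at their own pace and stop on an object; FORCE is the grip in N (left out, the last holds). Time passes only in rows, so rows that do not move let the fingers close. It gives the time, the measured TCP pose, the force and the opening at its end, in the units of the state.
- observe(): the state, without advancing time (a new reading comes with each control period).
- get_image(name): name is "scene" or "side" or "wrist"; returns a dict with "frame" (384x512x3 uint8, red, green, blue), "fov_y" (degrees; the focal length in pixels is half the picture's height over the tangent of half this angle, whatever the lens; pixels are square), "cx", "cy" (the principal point, pixels), "world_to_cam" (4x4, takes a point from world to camera coordinates). Camera axes: x right, y up, looking along -z (the intrinsics and any distortion apply to the point x, -y, -z); pixel columns grow to the right and rows downward; lengths in m; the calibration is good to about 2 mm. A picture is of the moment at which its call begins. There is no depth.
- close_job(): hands the job in, once; it reports no verdict.
The state is a dict: "time_s": time; "q": joint angles; "qvel": joint speeds; "joint_efforts": joint torques, N m; "position": TCP position; "tool_rot": TCP orientation; "ft_force": force on the tool from outside, world axes, zero at the start; "wrist_torque": the same for the moment, N m; "grip_width": finger opening in m.
Only numpy, scipy, OpenCV 4.12 (cv2) and the standard library are available. Lean on these libraries where they do the work, as an engineer would, in place of code of your own. Each camera call takes 0.05 s, during which the arm holds its last target. There are 200 camera calls.

TASK

The plaster cast with the red wax rim, mounted on a blue plate, has to be squared up for measuring: push the plate along the bench with your fingertips until it sits fully home in the inside corner of the black L-shaped stop, a long edge of the plate flush along the stop's long arm and a short edge against its short arm, then draw the hand clear. Only push it: do not lift, carry or tip it, and leave the bare cast, the tin and the steel tray where they are.

Things in the scene. Friction and masses are not known exactly. Their poses are not given: they have to be found in the camera images.
- plate: Blue plate 90 (its x) x 100 (y) x 16 mm thick, loose, flat on the bench, 0.17-0.35 kg; fixed on it a plaster cast (60 x 56 mm, centred) with a red wax rim, 50 mm high in all. Origin: centre of underside, z up. Push its edge with fingertips 4 to 14 mm above the bench. Starts within 0.4 rad of the stop's axes, clear of the stop, at negative x and y in the stop's frame.
- stop: Fixed black L, bars 16 mm wide, 14 mm high. Origin: inside corner at bench height, z up. Long arm: 340 mm along its -y, working face x = 0 facing -x (roughly to the robot). Short arm: 100 mm along its -x, working face y = 0 facing -y (roughly the robot's right). Fully home, the plate's origin is at x = -45, y = -50 mm in this frame, axes parallel.
- bare_cast: Bystander: loose cream-white plaster cast with teeth, no plate, about 60 x 56 mm and 34 mm high; origin at the middle of its underside. Leave it.
- wax_tin: Bystander: round aluminium tin, 56 mm across, 26 mm high, loose; origin at the centre of its underside. Leave it.
- bur_tray: Bystander: open steel tray with burs and discs, 100 mm (its x) by 70 mm (its y), 22 mm high, loose; origin at the centre of its underside. Leave it.
Not all that is in view belongs to the job. Of the things that look like the plate, the smallest one is meant.

How it is judged:
By the outcome, as a careful person would: the job done as asked, in the order asked, and still so for the second after the job is handed in, with the robot touching nothing.
It also fails if it takes over 64 s, if anything falls off the work surface, if the arm or the gripper's body presses on something with over 40 N, if the wrist force passes 120 N, or if a joint passes its speed limit or range.

## Working session

There is one attempt and no reset: what is moved stays moved. The work goes in short steps, Python scripts to look and compute and a shell command to move; the robot and the scene stay as the last step left them, time stands still between calls to the robot, and variables do not carry over. Pictures are saved under pics/ and viewed, about 8 in all and at most 12, crops included, and the job is handed in when it is done.

```bash
mkdir -p pics; ls; python3 - <<'E'
from rig import *
import cv2,numpy as np
ims=[]
for n in ["scene","side"]:
    d=get_image(n); np.savez(f"pics/{n}0.npz",**d)
    print(n,d["fov_y"],d["cx"],d["cy"],[k for k in d],np.round(d["world_to_cam"],3).tolist())
    cv2.imwrite(f"pics/{n}0.png",cv2.resize(d["frame"][:,:,::-1],(800,600)))
E
```

```text
pics
scene 51.58829225159919 252.9479060738756 190.98092329178974 ['frame', 'fov_y', 'cx', 'cy', 'world_to_cam'] [[0.41, 0.912, -0.005, -0.225], [-0.787, 0.357, 0.503, 0.446], [0.461, -0.202, 0.864, -1.366], [0.0, 0.0, 0.0, 1.0]]
side 44.24202367431458 255.4592906100957 191.78550476584633 ['frame', 'fov_y', 'cx', 'cy', 'world_to_cam'] [[-0.991, -0.135, 0.008, 0.541], [0.085, -0.575, 0.814, -0.093], [-0.106, 0.807, 0.581, -1.027], [0.0, 0.0, 0.0, 1.0]]
```

View pics/scene0.png

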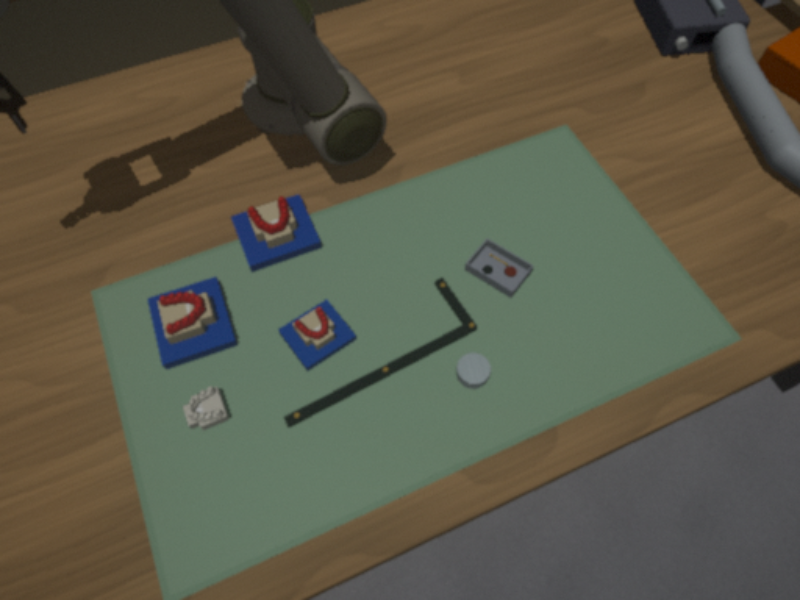

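View pics/side0.png

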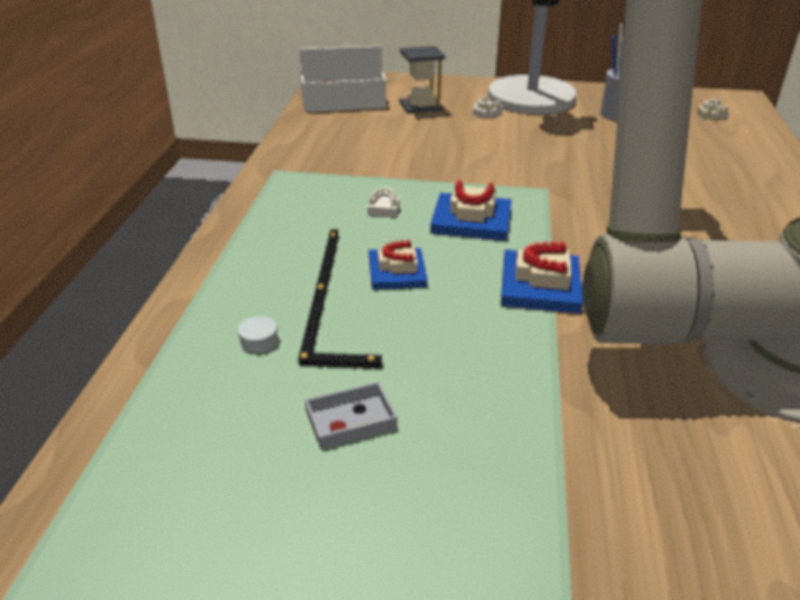

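Looking at the 800x600 scene view, three things could be taken for the plate: the ones at (277,232), (192,320) and (317,334). The one at (317,334) is clearly the smallest and sits nearest the stop. The bare cast is at (206,408), the tin at (474,369), the tray at (499,268), and the L's corner at about (472,325). Next I measure and check the choice in a close crop.

```bash
cat > h.py <<'E'
import cv2,numpy as np
def cast(d,px,z):
    px=np.atleast_2d(np.asarray(px,float)); f=d["frame"].shape[0]/2/np.tan(np.radians(float(d["fov_y"])/2))
    T=np.asarray(d["world_to_cam"]);R,t=T[:3,:3],T[:3,3]
    r=np.c_[(px[:,0]-d["cx"])/f,-(px[:,1]-d["cy"])/f,-np.ones(len(px))]@R
    c=-R.T@t; return c+r*((z-c[2])/r[:,2])[:,None]
def hsv(d): return cv2.cvtColor(np.asarray(d["frame"]),cv2.COLOR_RGB2HSV)
def blobs(m,amin):
    cs,_=cv2.findContours(m.astype(np.uint8),cv2.RETR_EXTERNAL,cv2.CHAIN_APPROX_NONE)
    return sorted([c for c in cs if cv2.contourArea(c)>amin],key=cv2.contourArea)
E
python3 - <<'E'
from h import *
np.set_printoptions(precision=4,suppress=True)
out=[]
for n in ["scene","side"]:
    d=dict(np.load(f"pics/{n}0.npz")); H=hsv(d); h,s,v=[H[:,:,i].astype(int) for i in range(3)]
    T=d["world_to_cam"]; print(n,"cam",-T[:3,:3].T@T[:3,3])
    for c in blobs((h>105)&(h<130)&(s>140)&(v>50),150):
        hu=cv2.convexHull(c); ap=cv2.approxPolyDP(hu,2.0,True)[:,0]
        P=cast(d,ap,.016); print("blue",cv2.contourArea(c),ap.tolist()); print(P[:,:2].tolist(), "edges",np.linalg.norm(P-np.roll(P,-1,0),axis=1))
    for c in blobs((v<60)&(s<160),150):
        ap=cv2.approxPolyDP(c,2.5,True)[:,0]; 
        if len(ap)<12 and cv2.contourArea(c)<3000: print("black",cv2.contourArea(c),ap.tolist());print(cast(d,ap,.014)[:,:2].tolist())
d=dict(np.load("pics/scene0.npz"));f=d["frame"]
a=cv2.resize(f[170:280,160:320,::-1],(800,550),interpolation=cv2.INTER_CUBIC);cv2.imwrite("pics/crop1.png",np.clip(a*1.4,0,255).astype(np.uint8))
E
```

```text
scene cam [ 1.0726 -0.2304  0.9547]
blue 512.5 [[209, 193], [226, 215], [196, 234], [179, 211]]
[[0.5285021108005169, -0.12233929754477568], [0.609772417701476, -0.10552104110467525], [0.62851533464701, -0.19662324772163364], [0.547161059059147, -0.21489949743565892]] edges [0.083  0.093  0.0834 0.0944]
blue 735.5 [[190, 125], [203, 155], [160, 169], [149, 139]]
[[0.2824442641446482, -0.0893192890292091], [0.40292841099094157, -0.0925915265563178], [0.39795324156649825, -0.22051120184919226], [0.2822858720017337, -0.21802842120517166]] edges [0.1205 0.128  0.1157 0.1287]
blue 888.5 [[137, 178], [149, 219], [104, 232], [95, 192]]
[[0.4002293113849792, -0.2881764118576364], [0.5370422199814601, -0.29453904826247407], [0.5250655590694171, -0.41148399614700704], [0.39660385258821707, -0.40551885942207744]] edges [0.137  0.1176 0.1286 0.1174]
black 210.5 [[511, 231], [493, 240], [500, 250], [511, 245]]
[[0.9549383128818959, 0.5469738153233807], [0.9555810795491341, 0.48762817849378487], [0.9841651469960274, 0.4849780491118911], [0.9850435764008619, 0.519602836806315]]
black 239.0 [[490, 5
[... 878 characters left out ...]
0.0331 0.1105]
blue 845.0 [[369, 165], [372, 184], [370, 199], [322, 194], [324, 160]]
[[0.2795541353956793, -0.2190624727660132], [0.27739660736472443, -0.13179055268621154], [0.2859850177513087, -0.068211502730529], [0.39749258318421454, -0.07197270799945255], [0.3955660160450092, -0.22665780840690186]] edges [0.0873 0.0642 0.1116 0.1547 0.1163]
black 315.0 [[376, 170], [374, 193], [379, 210], [384, 213], [389, 191], [382, 191]]
[[0.26271132996325197, -0.2006091767752901], [0.2746008799404414, -0.09696027384060768], [0.2678028720940013, -0.031132007225422975], [0.2574689056724896, -0.021508248177122935], [0.2383277238613553, -0.11060536371440721], [0.2549997949682159, -0.1081513833140808]]
```

View pics/crop1.png

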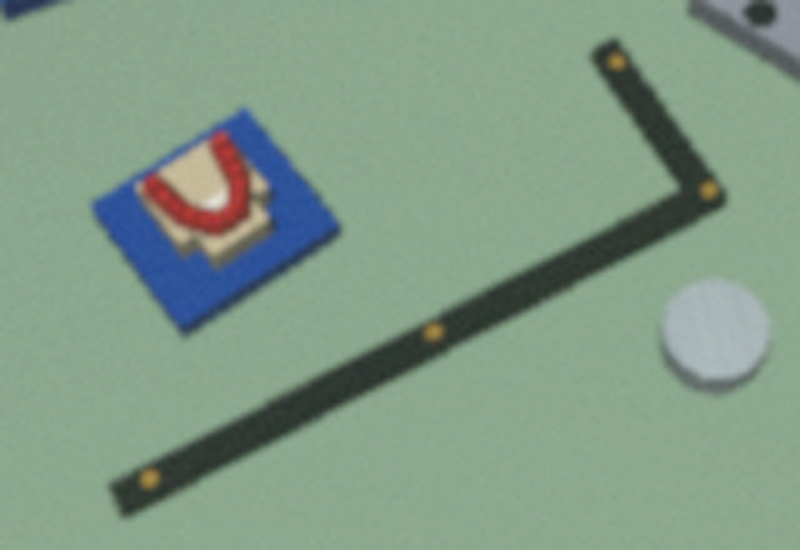

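The crop confirms it. The chosen plate measures about 90x100 mm, while the other two are about 120-128 mm. Now I measure the stop.

```bash
cat > meas.py <<'E'
from h import *
from scipy.ndimage import map_coordinates
np.set_printoptions(precision=4,suppress=True)
def proj(d,P):
    T=np.asarray(d["world_to_cam"]);f=d["frame"].shape[0]/2/np.tan(np.radians(float(d["fov_y"])/2))
    c=P@T[:3,:3].T+T[:3,3]; return np.c_[d["cx"]-f*c[:,0]/c[:,2],d["cy"]+f*c[:,1]/c[:,2]]
def stopbars(d,roi):
    H=hsv(d);x0,y0,x1,y1=roi;m=np.zeros(H.shape[:2],bool);m[y0:y1,x0:x1]=H[y0:y1,x0:x1,2]<np.median(H[y0:y1,x0:x1,2])*.62
    m&=~((H[:,:,0]>100)&(H[:,:,0]<135)&(H[:,:,1]>110))
    c=blobs(m,100)[-1]; M=np.zeros(H.shape[:2],np.uint8);cv2.drawContours(M,[c],-1,1,-1)
    ys,xs=np.nonzero(M);return cast(d,np.c_[xs,ys],.014)[:,:2]
def yellow(d,roi):
    H=hsv(d);x0,y0,x1,y1=roi;m=np.zeros(H.shape[:2],np.uint8);s=H[y0:y1,x0:x1].astype(int)
    m[y0:y1,x0:x1]=(s[:,:,0]>10)&(s[:,:,0]<30)&(s[:,:,1]>95)&(s[:,:,2]>70)
    n,l,st,ce=cv2.connectedComponentsWithStats(m);return st[1:,4],ce[1:]
E
python3 - <<'E'
from meas import *
for n,roi in [("scene",(180,172,310,278)),("side",(180,140,260,240))]:
    d=dict(np.load(f"pics/{n}0.npz"));P=stopbars(d,roi).astype(np.float32)
    # iterative line fit long arm
    a,ce=yellow(d,roi);print(n,"screws",a,cast(d,ce,.014)[:,:2].tolist())
    vx,vy,cx,cy=cv2.fitLine(P,cv2.DIST_HUBER,0,.01,.01).ravel()
    for k in range(6):
        w=abs((P[:,0]-cx)*vy-(P[:,1]-cy)*vx)<.014
        vx,vy,cx,cy=cv2.fitLine(P[w],cv2.DIST_L2,0,.01,.01).ravel()
        cx,cy=cx,cy
    u=np.array([vx,vy]);u*=np.sign(u[1]);nrm=np.array([u[1],-u[0]])  # nrm=stop +x , u=stop +y
    L=P[w]@u;W=P[w]@nrm;print("yaw",np.degrees(np.arctan2(-u[0],u[1])),"len",np.ptp(L),"w",W.min(),W.max(),"midline",np.median(W),"Lmax",L.max())
    S=P[(P@nrm)<np.median(W)-.02];print("short: y",np.median(S@u),np.ptp(S@u),"x",(S@nrm).min(),len(S))
    yc=np.median(S@u)-.008;xc=np.median(W)-.008;print("corner",xc*nrm+yc*u)
E
```

```text
scene screws [ 9 11 10 13] [[0.5792970212162754, 0.07772117086977243], [0.6713369796963691, 0.08677310472355815], [0.6861068297109724, -0.08082047744993515], [0.7006054569569685, -0.24005362273303663]]
yaw 5.242857 len 0.3529744 w 0.6654275 0.68828773 midline 0.6788436 Lmax 0.03075461
short: y 0.022284998 0.018288359 x 0.57144016 181
corner [0.6667 0.0755]
side screws [12  1  2  1 18 22 16] [[0.6967165127955413, -0.24041823594797862], [0.5689829520204746, -0.21429016313663352], [0.5760995498342565, -0.1980232424620284], [0.5992386003680615, -0.18460977145937318], [0.6825488914035276, -0.08050751835621095], [0.6681733095268471, 0.08757972283447091], [0.5755504864192557, 0.0807375368077069]]
yaw 5.44637 len 0.36589032 w 0.6550938 0.68007004 midline 0.66936034 Lmax 0.047112856
short: y 0.03449749 0.03142113 x 0.5643983 364
corner [0.6559 0.0892]
```

```bash
python3 - <<'E'
from rig import *
import numpy as np
s=observe();print(s["time_s"],s["position"],np.round(s["tool_rot"],4).tolist(),s["grip_width"],s["ft_force"])
E
```

```text
0.1 [ 0.18327125 -0.51830404  0.24476799] [[0.3333, -0.9428, -0.0002], [-0.9428, -0.3333, 0.0013], [-0.0013, -0.0003, -1.0]] 0.08528347781562891 [ 0.89862662 -0.74447741 -0.02591345]
```

```bash
python3 -m crank '[0,0,-0.021,0.0265,0.0297,0,50, 0,0,-0.021,0.0265,0.0297,0,50, 0,0,-0.021,0.0265,0.0297,0,50, 0,0,-0.021,0.0265,0.0297,0,50, 0,0,-0.021,0.0265,0.0297,0,50, 0,0,-0.021,0.0265,0.0297,0,50, 0,0,-0.021,0.0265,0.0297,0,50, 0,0,-0.021,0.0265,0.0297,0,50, 0,0,-0.021,0.0265,0.0297,0,50, 0,0,-0.021,0.0265,0.0297,0,50, 0,0,-0.021,0.0265,0.0297,0,50, 0,0,-0.021,0.0265,0.0297,0,50, 0,0,0,0,0,0,50, 0,0,0,0,0,0,50]'
python3 - <<'E'
from rig import *
import cv2
cv2.imwrite("pics/w1.png",get_image("wrist")["frame"][:,:,::-1])
E
```

```text
time_s: 1.5
position: [0.5013, -0.1616, 0.2449]
tool_rot: [[0.09, -0.996, -0.001], [-0.996, -0.09, 0.0], [-0.0, 0.001, -1.0]]
ft_force: [-0.9, 0.0, 0.7]
grip_width: 0.0426
```

View pics/w1.png

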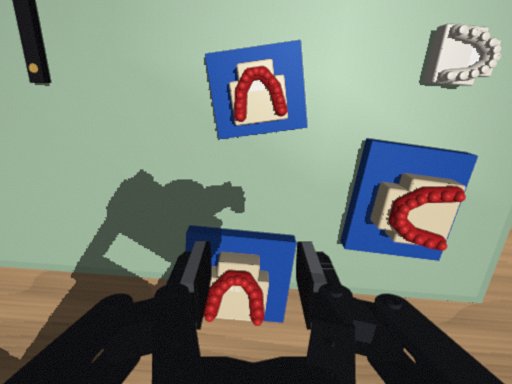

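Wrist view: the small plate is at (257,88), directly ahead of the fingers and centred. The larger plate is at (240,270), behind the fingertips. I'll check the distances from this view.

```bash
cat > wr.py <<'E'
from meas import *
from rig import *
def run():
    d=get_image("wrist");H=hsv(d);m=(H[:,:,0]>105)&(H[:,:,0]<130)&(H[:,:,1]>140)&(H[:,:,2]>50)
    n=np.array([.99604,.0889]);u=np.array([-.0889,.99604]);c0=np.array([.6621,.0786])
    for c in blobs(m,800):
        r=cv2.minAreaRect(cast(d,cv2.convexHull(c)[:,0],.016)[:,:2].astype(np.float32)*1000)
        p=np.array(r[0])/1000;print("rect",p,r[1],r[2],"stopframe mm",1000*(p-c0)@n,1000*(p-c0)@u)
    for a,e in zip(*yellow(d,(0,0,512,384))):
        if a>25:
            p=cast(d,[e],.014)[0,:2];print("screw",a,e,p,1000*(p-c0)@n,1000*(p-c0)@u)
    return d
if __name__=="__main__": run()
E
python3 wr.py
```

```text
rect [ 0.3438 -0.1553] (137.5363311767578, 132.61204528808594) 88.86388397216797 stopframe mm -337.796506019043 -204.63315252416996
rect [ 0.4634 -0.3486] (130.8441162109375, 139.5030975341797) 87.20248413085938 stopframe mm -235.84768082617194 -407.8869379831543
rect [ 0.5754 -0.1603] (88.73258972167969, 99.05867767333984) 12.565075874328613 stopframe mm -107.54983164495847 -230.28016123083498
screw 79 [32.2532 67.5063] [0.5786 0.0772] -83.28195592305116 6.07538257035042
screw 5812 [480.5151 319.3871] [ 0.3018 -0.4967] -410.0247429807923 -541.015383753149
screw 6476 [ 49.5499 302.0065] [0.2795 0.0943] -379.64667261288105 49.63703595564994
screw 4534 [256.9517 335.9691] [ 0.2465 -0.1908] -437.9360613108067 -231.40597155839578
screw 136 [364.6765 297.2868] [ 0.3239 -0.3296] -373.1061008690282 -376.48451093034555
screw 48 [408.7292 354.5417] [ 0.2319 -0.4128] -472.1588890154362 -451.2525331782681
screw 570 [140.7965 371.5526] [ 0.166  -0.0255] -503.352881131951 -59.61719270228864
screw 581 [365.3683 371.3735] [ 0.195  -0.3567] -503.9177495087021 -392.00719351298943
screw 131 [  5.3435 374.4962] [0.1429 0.175 ] -508.52602551753034 142.1749233332569
```

```bash
python3 -m crank '[0,0,0,0,-0.005,-0.043,50, 0,0,0,0,0,-0.043,50, 0,0,0,0,0,-0.043,50, 0,0,0,0,0,-0.043,50, 0,0,0,0,0,-0.043,50, 0,0,0,0,0,0,50, 0,0,0,0,0,0,50]'
python3 -m crank '[0,0,0,0,0,-0.004,50, 0,0,0,0,0,-0.004,50, 0,0,0,0,0,0,50]'
python3 -m crank '[0,0,0,0,0,-0.003,50, 0,0,0,0,0,0,50]'
python3 - <<'E'
from rig import *
import cv2,numpy as np
d=get_image("side");f=d["frame"][110:210,200:333,::-1];cv2.imwrite("pics/s1.png",cv2.resize(f,(798,600),interpolation=cv2.INTER_CUBIC))
E
```

```text
time_s: 2.3
position: [0.5012, -0.1681, 0.0312]
tool_rot: [[0.086, -0.996, -0.0], [-0.996, -0.086, 0.0], [-0.0, 0.0, -1.0]]
ft_force: [-0.6, 0.3, 0.9]
grip_width: 0.0428
time_s: 2.6
position: [0.5015, -0.1673, 0.0231]
tool_rot: [[0.088, -0.996, 0.001], [-0.996, -0.088, -0.001], [0.001, -0.001, -1.0]]
ft_force: [0.2, -0.2, -0.5]
grip_width: 0.0424
time_s: 2.8
position: [0.5013, -0.1671, 0.0194]
tool_rot: [[0.088, -0.996, 0.0], [-0.996, -0.088, -0.0], [0.0, -0.0, -1.0]]
ft_force: [-0.1, 0.5, -0.3]
grip_width: 0.0428
```

View pics/s1.png

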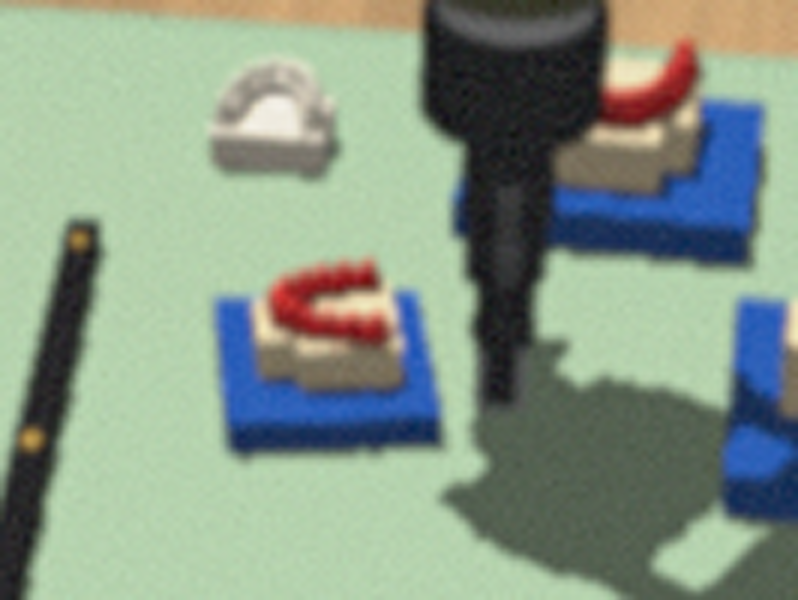

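```bash
python3 -m crank '[0,0,0,0,0,-0.002,50, 0,0,0,0,0,0,50]' | grep -E "pos|force"
python3 -m crank '[0,0,0,0,0,-0.002,50, 0,0,0,0,0,0,50]' | grep -E "pos|force"
python3 - <<'E'
from h import *
d=dict(np.load("pics/side0.npz"))
for z in (.0,.005,.01,.015): print(z,cast(d,[[283.3,176.8]],z))
E
```

```text
position: [0.5012, -0.1671, 0.0171]
ft_force: [-0.5, 0.1, 0.5]
position: [0.5012, -0.1671, 0.0151]
ft_force: [0.0, 0.3, -0.3]
0.0 [[ 0.49600549 -0.15564934  0.        ]]
0.005 [[ 0.49555635 -0.14814783  0.005     ]]
0.01 [[ 0.49510721 -0.14064633  0.01      ]]
0.015 [[ 0.49465807 -0.13314483  0.015     ]]
```

```bash
python3 -m crank '[0,0,0,0.005,0.00045,0,50, 0,0,0,0.005,0.00045,0,50, 0,0,0,0.005,0.00045,0,50, 0,0,0,0.005,0.00045,0,50, 0,0,0,0.005,0.00045,0,50, 0,0,0,0.005,0.00045,0,50, 0,0,0,0.005,0.00045,0,50, 0,0,0,0.005,0.00045,0,50]'
python3 -m crank '[0,0,0,0.005,0.00045,0,50, 0,0,0,0.005,0.00045,0,50, 0,0,0,0.005,0.00045,0,50, 0,0,0,0.005,0.00045,0,50, 0,0,0,0.005,0.00045,0,50, 0,0,0,0.005,0.00045,0,50, 0,0,0,0,0,0,50]'
python3 - <<'E'
from rig import *
import cv2,numpy as np
a=get_image("scene")["frame"][170:280,160:320,::-1];cv2.imwrite("pics/c2.png",np.clip(cv2.resize(a,(800,550),interpolation=cv2.INTER_CUBIC)*1.4,0,255))
E
```

```text
time_s: 4.05
position: [0.5418, -0.1636, 0.0153]
tool_rot: [[0.088, -0.996, 0.0], [-0.996, -0.088, -0.0], [0.0, -0.0, -1.0]]
ft_force: [-2.0, -0.4, 1.4]
grip_width: 0.0426
time_s: 4.75
position: [0.5722, -0.1608, 0.0154]
tool_rot: [[0.088, -0.996, 0.001], [-0.996, -0.088, -0.0], [0.0, -0.001, -1.0]]
ft_force: [-0.7, -0.2, 1.2]
grip_width: 0.0426[ WARN:0@1.496] global loadsave.cpp:1063 imwrite_ Unsupported depth image for selected encoder is fallbacked to CV_8U.
```

View pics/c2.png

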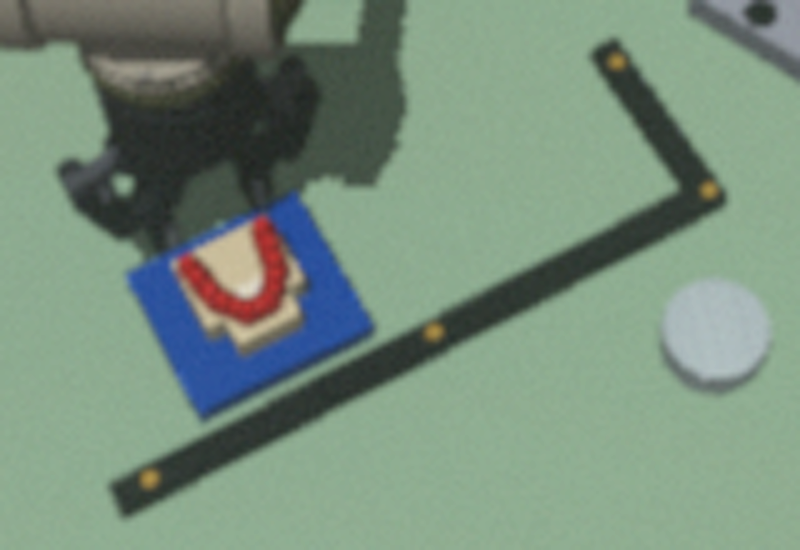

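The plate has squared up parallel to the long arm, leaving a gap of about 10 mm. The fingers contact its near edge.

```bash
python3 -m crank '[0,0,0,0.003,0.0003,0,50, 0,0,0,0.003,0.0003,0,50, 0,0,0,0.002,0.0002,0,50, 0,0,0,0,0,0,50]' | grep -E "pos|force"
for i in 1 2 3 4; do python3 -m crank '[0,0,0,0.001,0.0001,0,50, 0,0,0,0,0,0,50]' | grep -E "pos|force"; done
```

```text
position: [0.5797, -0.16, 0.0153]
ft_force: [-0.9, -0.2, -0.0]
position: [0.5803, -0.1599, 0.0153]
ft_force: [-1.3, -0.2, 0.6]
position: [0.5813, -0.1598, 0.0153]
ft_force: [-1.7, -0.2, 0.6]
position: [0.5824, -0.1597, 0.0153]
ft_force: [-1.8, -0.1, 1.2]
position: [0.5829, -0.1597, 0.0153]
ft_force: [-5.5, -0.8, 3.9]
```

```bash

for i in 1 2; do python3 -m crank '[0,0,0,0.001,0.0001,0,50, 0,0,0,0,0,0,50]' | grep -E "pos|force"; done
```

```text
position: [0.5829, -0.1597, 0.0153]
ft_force: [-10.5, -2.1, 5.1]
position: [0.583, -0.1596, 0.0153]
ft_force: [-14.3, -3.2, 9.5]
```

```bash
python3 -m crank '[0,0,0,-0.015,-0.0013,0,50, 0,0,0,-0.017,-0.0015,0,50, 0,0,0,0,0,0.04,50, 0,0,0,0,0,0.04,50, 0,0,0,0,0,0.04,50, 0,0,0.1428,0.0083,-0.0062,0,50, 0,0,0.1428,0.0083,-0.0062,0,50, 0,0,0.1428,0.0083,-0.0062,0,50, 0,0,0.1428,0.0083,-0.0062,0,50, 0,0,0.1428,0.0083,-0.0062,0,50, 0,0,0.1428,0.0083,-0.0062,0,50, 0,0,0.1428,0.0083,-0.0062,0,50, 0,0,0.1428,0.0083,-0.0062,0,50, 0,0,0.1428,0.0083,-0.0062,0,50, 0,0,0.1428,0.0083,-0.0062,0,50, 0,0,0.1428,0.0083,-0.0062,0,50, 0,0,0,0,0,0,50, 0,0,0,0,0,0,50]'; python3 - <<'E'
from rig import *
import cv2,numpy as np
print(observe()["q"])
E
python3 - <<'E'
from wr import *
d=run();cv2.imwrite("pics/w2.png",d["frame"][:,:,::-1])
E
```

```text
time_s: 8.2
position: [0.6446, -0.2302, 0.1351]
tool_rot: [[0.996, 0.084, 0.0], [0.084, -0.996, 0.0], [0.0, -0.0, -1.0]]
ft_force: [0.1, -0.1, 0.0]
grip_width: 0.0429
[-2.95441931e+01  4.01735295e+01  5.97418064e+01  1.17453274e-02
  8.00790753e+01 -3.43615297e+01]
rect [ 0.4817 -0.3231] (84.35186004638672, 112.57644653320312) 87.14390563964844 stopframe mm -215.4265673636475 -384.07916329687504
rect [ 0.6398 -0.1612] (89.62907409667969, 100.05508422851562) 4.993754863739014 stopframe mm -43.55755480932625 -236.83078383398438
screw 109 [317.2294 205.2202] [ 0.6999 -0.2417] 9.177951773630413 -322.3438108257303
screw 3980 [495.4719 320.2997] [ 0.8886 -0.3454] 187.90164588992602 -442.4945920427713
```

View pics/w2.png

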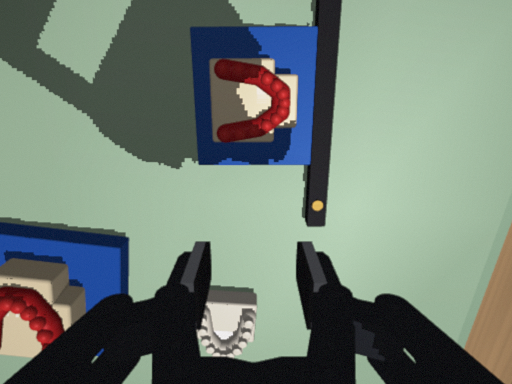

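The plate sits flush against the long arm; its yaw is 5.0° and the stop's is about 5.1°. Its rear edge is at row 163, clear of the fingers. The bare cast at (228,320) is well behind. I'll descend and push along +y.

```bash
python3 -m crank '[0,0,0.003,-0.0025,-0.0063,0,50, 0,0,0,0,0,-0.04,50, 0,0,0,0,0,-0.04,50, 0,0,0,0,0,-0.03,50, 0,0,0,0,0,-0.01,50, 0,0,0,0,0,0,50]'| grep -E "pos|force"
python3 -m crank '[0,0,0,-0.00044,0.005,0,50, 0,0,0,-0.00044,0.005,0,50, 0,0,0,-0.00044,0.005,0,50, 0,0,0,-0.00044,0.005,0,50, 0,0,0,-0.00044,0.005,0,50, 0,0,0,-0.00044,0.005,0,50]'| grep -E "pos|force"
python3 -m crank '[0,0,0,-0.00044,0.005,0,50, 0,0,0,-0.00044,0.005,0,50, 0,0,0,-0.00044,0.005,0,50, 0,0,0,-0.00044,0.005,0,50, 0,0,0,-0.00044,0.005,0,50, 0,0,0,-0.00044,0.005,0,50, 0,0,0,0,0,0,50]'| grep -E "pos|force"
python3 wr.py | head -3
```

```text
position: [0.6418, -0.2368, 0.0151]
ft_force: [1.0, -0.7, 1.5]
position: [0.6398, -0.2068, 0.016]
ft_force: [0.7, -3.2, 1.6]
position: [0.6366, -0.1756, 0.0151]
ft_force: [-0.7, -0.2, 0.6]
rect [ 0.6351 -0.1156] (89.50322723388672, 99.31401062011719) 5.147009372711182 stopframe mm -44.16246972479248 -191.01100109899903
screw 558 [404.5197  63.2796] [ 0.6858 -0.0819] 9.385796776069624 -161.92740983595365
screw 92 [360.5    379.8478] [ 0.7007 -0.24  ] 10.098684222379605 -320.74840295565247
```

```bash
python3 -m crank '[0,0,0,-0.00044,0.005,0,50, 0,0,0,-0.00044,0.005,0,50, 0,0,0,-0.00044,0.005,0,50, 0,0,0,-0.00044,0.005,0,50, 0,0,0,-0.00044,0.005,0,50, 0,0,0,-0.00044,0.005,0,50, 0,0,0,-0.00044,0.005,0,50, 0,0,0,-0.00044,0.005,0,50, 0,0,0,-0.00044,0.005,0,50, 0,0,0,-0.00044,0.005,0,50, 0,0,0,-0.00044,0.005,0,50, 0,0,0,-0.00044,0.005,0,50]'| grep -E "pos|force"
python3 wr.py | head -3
python3 -m crank '[0,0,0,-0.00044,0.005,0,50, 0,0,0,-0.00044,0.005,0,50, 0,0,0,-0.00044,0.005,0,50, 0,0,0,-0.00044,0.005,0,50, 0,0,0,-0.00044,0.005,0,50, 0,0,0,-0.00044,0.005,0,50, 0,0,0,-0.00044,0.005,0,50, 0,0,0,-0.00044,0.005,0,50, 0,0,0,-0.00044,0.005,0,50, 0,0,0,-0.00044,0.005,0,50, 0,0,0,-0.00044,0.005,0,50, 0,0,0,-0.00044,0.005,0,50]'| grep -E "pos|force"
python3 wr.py | head -4
```

```text
position: [0.6315, -0.1163, 0.0153]
ft_force: [0.8, -1.5, -0.3]
rect [ 0.6301 -0.0562] (89.37699127197266, 98.99492645263672) 5.133518695831299 stopframe mm -43.81035823233033 -131.38050506964112
screw 371 [382.6253 209.1833] [ 0.6858 -0.0821] 9.317991284381913 -162.21261285820765
position: [0.6263, -0.0564, 0.0154]
ft_force: [-1.1, -1.5, 0.3]
rect [0.6249 0.0038] (89.54105377197266, 99.03369903564453) 5.134281158447266 stopframe mm -43.656608321594305 -71.21112201574707
```

Steady slide along the arm, about 21 mm left.

```bash
python3 -m crank '[0,0,0,-0.00035,0.004,0,50, 0,0,0,-0.00035,0.004,0,50, 0,0,0,-0.00035,0.004,0,50, 0,0,0,-0.00035,0.004,0,50, 0,0,0,0,0,0,50]'| grep -E "pos|force"
for i in 1 2 3 4 5; do python3 -m crank '[0,0,0,-0.0001,0.001,0,50, 0,0,0,0,0,0,50]' | grep -E "pos|force"; done; python3 wr.py | head -4
```

```text
position: [0.6247, -0.04, 0.0153]
ft_force: [0.8, -0.0, 0.1]
position: [0.6247, -0.0395, 0.0152]
ft_force: [0.2, -0.5, -0.1]
position: [0.6246, -0.0387, 0.0152]
ft_force: [-0.2, -1.7, -0.2]
position: [0.6245, -0.0377, 0.0152]
ft_force: [0.7, -0.3, -0.4]
position: [0.6244, -0.0371, 0.0153]
ft_force: [-0.8, -4.4, -0.7]
position: [0.6243, -0.037, 0.0153]
ft_force: [-0.8, -9.8, -1.5]
rect [0.6231 0.0229] (89.486083984375, 99.42893981933594) 5.1152729988098145 stopframe mm -43.81459252973943 -52.0177946300354
screw 51 [360.3529 356.4706] [ 0.6853 -0.086 ] 8.519980318465148 -166.00313100255408
```

```bash
for i in 1 2; do python3 -m crank '[0,0,0,-0.0001,0.001,0,50, 0,0,0,0,0,0,50]' | grep -E "pos|force"; done
python3 -m crank '[0,0,0,0.0014,-0.015,0,50, 0,0,0,0.0014,-0.017,0,50, 0,0,0,0,-0.02,0.03,50, 0,0,0,0,-0.02,0.04,50, 0,0,0,0,-0.02,0.04,50, 0,0,0,0,-0.02,0.04,50, 0,0,0,0,0,0,50, 0,0,0,0,0,0,50]'
python3 - <<'E'
from wr import *
d=run();a=d["frame"][:,:,::-1];cv2.imwrite("pics/w3.png",cv2.resize(a[0:240,100:420],(800,600),interpolation=cv2.INTER_CUBIC))
E
```

```text
position: [0.6243, -0.037, 0.0154]
ft_force: [-1.6, -13.2, -0.9]
position: [0.6243, -0.0369, 0.0155]
ft_force: [-1.7, -17.4, -0.4]
time_s: 15.45
position: [0.627, -0.1465, 0.1658]
tool_rot: [[0.996, 0.09, 0.001], [0.09, -0.996, 0.0], [0.001, 0.0, -1.0]]
ft_force: [1.6, -0.2, -0.4]
grip_width: 0.0432
rect [ 0.4104 -0.1587] (141.65634155273438, 22.29871940612793) 80.67985534667969 stopframe mm -271.7559212268677 -214.02776372717284
rect [ 0.44   -0.3026] (178.91046142578125, 79.81009674072266) 35.61307907104492 stopframe mm -255.06565769201663 -359.96361854223636
rect [ 0.6269 -0.0164] (89.64805603027344, 24.321151733398438) 5.093158721923828 stopframe mm -43.54141142172242 -91.44613228216552
screw 116 [327.5603 110.5776] [ 0.6857 -0.082 ] 9.236763314376088 -162.07062140833756
screw 5179 [492.0355 304.2253] [ 0.8925 -0.2646] 198.96852111143065 -362.2732625464116
```

View pics/w3.png

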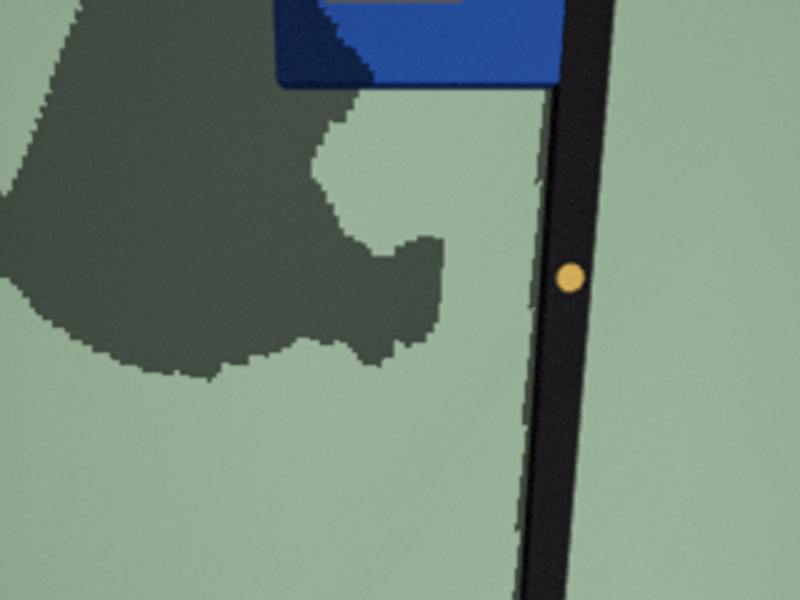

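I backed off too far to see the corner. I'll move over it at height to check.

```bash
python3 -m crank '[0,0,0,0.006,0.025,0.02,50, 0,0,0,0.006,0.03,0.02,50, 0,0,0,0.006,0.03,0.02,50, 0,0,0,0,0,0,50, 0,0,0,0,0,0,50]' | grep pos
python3 - <<'E'
from wr import *
d=run();a=d["frame"][:,:,::-1];cv2.imwrite("pics/w4.png",cv2.resize(a[0:165,180:400],(800,600),interpolation=cv2.INTER_CUBIC))
E
```

```text
position: [0.6447, -0.0598, 0.2239]
rect [ 0.3896 -0.1572] (150.9543914794922, 60.241905212402344) 80.84142303466797 stopframe mm -292.4010357510987 -210.61347978796388
rect [0.6235 0.0229] (89.76700592041016, 98.90560150146484) 5.1144700050354 stopframe mm -43.4232225747528 -52.086574042572025
screw 12464 [474.2249 202.3293] [ 0.8989 -0.0837] 221.4740052552414 -182.70471046823727
screw 61 [196.5902  14.8197] [0.5781 0.0773] -83.75691849831514 6.1511358039197175
screw 104 [295.0865  15.3269] [0.671  0.0853] 9.446291882417858 5.914679877668287
screw 68 [287.9706 184.9412] [ 0.6856 -0.0825] 9.035076110647733 -162.56798427476912
screw 45 [283.3333 304.1778] [ 0.6999 -0.2419] 9.11128632596832 -322.6346868559882
screw 264 [  2.7386 364.5114] [ 0.3258 -0.3774] -375.51199119712385 -424.3235917160234
screw 37 [409.1351 354.9459] [ 0.8805 -0.3086] 183.12842045424992 -405.10498777889035
```

View pics/w4.png

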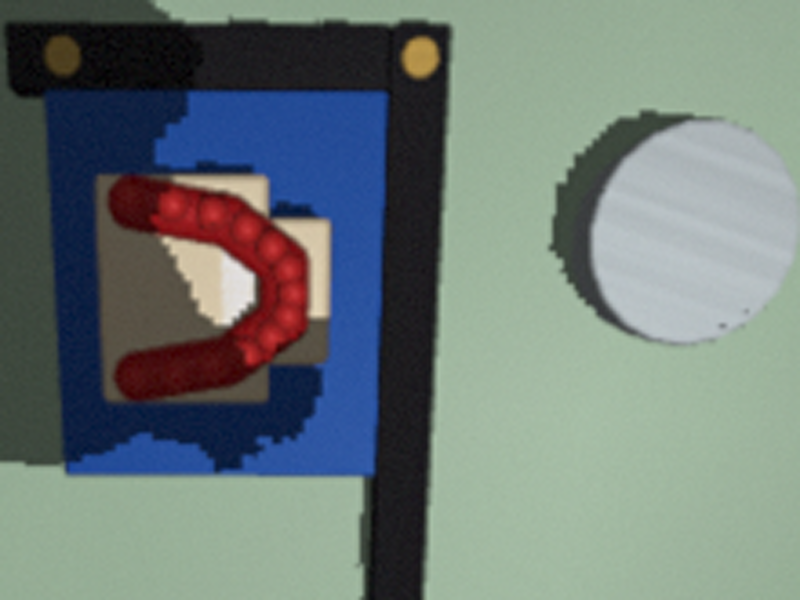

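The plate is home: no gap shows on either face in the close view. Relative to the stop's own screws it sits at about (-44.6, -50.1) mm, with a yaw difference under 0.1°. The hand is clear at z = 0.22 m, and the tin and tray have not been near the fingers.

```bash
python3 - <<'E'
from rig import *
print(close_job())
E
```

```text
the job is handed in; nothing more can be done
None
```

The smallest blue plate is fully home in the inside corner of the L stop, and I handed the job in at about 16 s. I pushed it square against the long arm with two fingertips, then slid it along that arm into the short arm. It met firm resistance at both, about 14 N and 17 N. I then raised the hand clear.

- **Position:** using the stop's own screws as reference, the last wrist picture puts the plate at about (-44.6, -50.1) mm. Home is (-45, -50) mm. The yaw difference is under 0.1°, and no gap shows along either arm.
- **Disagreement:** my first stop estimate from the scene and side cameras was about 1–2 mm off the wrist view. In that frame the plate reads (-43.4, -52.1) mm. I put this down to calibration and trusted the firm contacts and the close view.
- **Bystanders:** I never reached toward the bare cast, the tin or the tray. I did not measure their positions again at the end.

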